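Take a roller from its latched case and hold it down in the V-block

ROBOT

A 7-joint arm with a two-finger parallel gripper is mounted at the origin on the work surface. World frame = base frame: x ahead of the robot, y to its left, z up, the work surface at z = 0. Lengths are in m, angles in rad, forces in N, time in s.
With the tool pointing down it reaches from about 0.4 to 0.85 m from the base axis. Payload 4.5 kg.
Tool frame: the origin (TCP) lies on the centre line of the jaws, within the pads' length; the fingertips stand 22 mm ahead of it and the grasp point (between the pads) lies 3 mm ahead of it; z points along the fingers, y is the line along which they close (so a half turn about z gives the same grasp; the last joint's range is limited). The gripper opens to 85 mm and grips with 20 to 120 N. Pads are 22 mm wide; open, the fingers measure 114 mm over their backs; the gripper's body (76 mm by 85 mm) begins 54 mm behind the grasp point. The pads swing forward as they close: fully open they stand 13 mm farther back than shut.
Start: joints at [1.303, 0.689, -0.195, 1.565, 0.157, 0.902, -0.215], TCP at [0.186, -0.597, 0.253] pointing down, gripper open.
Joint ranges: [-3.01, 3.01], [-0.46, 2.08], [-1.47, 1.51], [0.13, 2.56], [-1, 4.14], [0.04, 2.09], [-2.66, 2.66]. Speed limits (rad/s): [2.57, 2.57, 3.14, 3.14, 3.14, 3.14, 3.14].

INTERFACE

Orientations are given as a unit quaternion [w, x, y, z].
In Python, from cell import ctrl, viewer, job gives the robot as it stands.
- The arm moves only by the tool play_rows, never from a script. Its argument "series" is one flat list of numbers, 7 for each row, row after row: the opening in per cent of the stroke, from 0 (shut) to 100 (fully open), then the shift along the tool's x, y, z in cm, then the turn, a rotation vector about the tool's x, y, z in rad. A call has 1 to 5 rows; each row shifts and turns the commanded pose from where the row before left it, along the tool's axes as they then stand; what a row does not reach is not made up. A row lasts 1/8 s, in which the tool goes at most 62.5 mm and 10.7 degrees, less where a joint would pass 70% of its speed; a pose out of reach is approached as far as the arm can. A call is refused whole if a number of a shift passes 6.25 or a number of a turn 0.188, either way. A call with a gripper value outside its range is refused whole. The fingers move at their own pace and stop on an object; "squeeze" is the grip in N (left out, the last holds). Time passes only in rows, so rows that do not move let the fingers close. It gives the time, the measured TCP pose, the force, the opening and the grip force at its end, in the units of the state.
- ctrl.get_obs(): the state, without advancing time (a new reading comes with each control period).
- viewer.get_image(name): name is "scene" or "top" or "wrist"; returns a dict with "image" (480x640x3 uint8, red, green, blue), "z_map" (480x640 float32, m along the optical axis (not along the pixel's ray), 0 where there is no reading), "fx", "fy", "cx", "cy" (pixels), "dist_coeffs" ([k1, k2, p1, p2, k3] as OpenCV has them; the pictures are not rectified), "pose" (4x4, takes a point from camera to world coordinates); the wrist camera has in their place "mount" (4x4, takes a point from camera to tool coordinates, whose origin is the TCP and whose axes are the flange's). Camera axes: x right, y down, z forward; pixel columns grow to the right and rows downward; lengths in m; the calibration is good to about 2 mm. A picture is of the moment at which its call begins: read the wrist's pose just before it.
- job.hand_in(): hands the job in; it is judged then, once.
The state is a dict: "time": time; "joint_positions": joint angles; "joint_velocities": joint speeds; "joint_efforts": joint torques, N m; "tool_pos": TCP position; "orientation": TCP orientation; "wrist_force": force on the tool from outside, world axes, zero at the start; "wrist_torque": the same for the moment, N m; "finger_gap": finger opening in m; "grasp_force": force on a finger pad.
Only numpy, scipy, OpenCV 4.12 (cv2) and the standard library are available. Lean on these libraries where they do the work, as an engineer would, in place of code of your own. Each camera call takes 0.05 s, during which the arm holds its last target. There are 200 camera calls.

TASK

Swing the latch lever on the wooden case aside until it is clear of the lid, open the lid to about upright, and take out the wooden roller. Seat the roller in the V-block, centred along it and resting on both sloping faces, and finish while holding it there, pressed down firmly with about 10 N, as for marking it out: do not let go. Leave the glue bottle, sanding block, tin and offcut where they stand.

Things in the scene. Friction and masses are not known exactly. Their poses are not given: they have to be found in the camera images.
- case_hinge (a point): Point on the lid's hinge line at mid-width of the plywood case, 74 mm above the bench, fixed to the case: gives its pose. Case fixed to the bench, 150 mm (x) by 210 mm (y) by 70 mm high, walls and floor 8 mm, lid 8 mm thick on top. Its x axis points from the front (handle side) to the hinge, y along the hinge, z up. The case's centre lies 79 mm along -x from here.
- lid (a joint): Angle of the case's lid: 0 shut, grows as the front edge rises and swings over towards the hinge, about 1.57 upright, stop at 1.9. A stiff hinge: the lid stays where it is left (3 to 5 N at the handle). While the latch lever lies over it the lid cannot be opened.
- lid_handle (a point): Centre of the lid's steel bow handle: a round bar 10 mm thick and 80 mm long, parallel to the hinge, in the lid's plane, 35 mm in front of the lid's front edge, 189 mm from the hinge line and 45 mm to the case's -y side of the middle. With the lid shut it lies 74 mm above the bench with nothing beneath it.
- latch (a joint): Angle of the latch lever about its upright pivot: near 0 (0 to 0.25) it points along the case's +x, over the lid; it grows as the lever swings towards the case's +y, at 1.57 it lies along the front of the case; clear of the lid above 1.3, stop at 1.9. It stays where it is left and takes about 1 N at the peg.
- latch_pivot (a point): Pivot of the latch lever, on the front of the case, fixed to the case, 84 mm above the bench, 24 mm in front of the case's front wall and 60 mm to the case's +y side of its middle. The flat steel lever is 14 mm wide and 8 mm thick (80 to 88 mm above the bench).
- latch_peg (a point): Point on the upright round black peg, 12 mm thick, near the lever's free end, 55 mm from the pivot. The point lies 108 mm above the bench, 20 mm above the lever's upper face and 14 mm below the peg's top.
- roller_center (a point): Centre of the wooden roller: a cylinder 36 mm thick, 150 mm long, with an 18 mm thick, 10 mm long tenon at each end; 80 to 170 g. Its y axis is the roller's. At first it lies in the case along the case's y, centre 38 mm above the bench, on two V saddles 12 mm thick, 58 mm either side of the case's middle; between them it is 12 mm off the floor, its sides 49 mm from the walls.
- v_seat (a point): Fixed to the dark wooden V-block: where the roller's centre lies when fully seated, 62 mm above the bench. Its y axis runs along the V, x across it, z up. The block is fixed to the bench: base 100 mm (x) by 130 mm (y), 12 mm thick, with two V-notched stands 20 mm thick, centred 47 mm either side of the middle along y; the 74 mm between them is open down to the base.
- v_near: The sloping V faces on the V-block's -x side, one on each stand, at 45 degrees; their upper edges lie 30 mm from the middle and 66 mm above the bench. Origin under the block's middle, on the bench; axes as v_seat.
- v_far: The same on the V-block's +x side. Same origin and axes. A straight push of 10 N down the middle loads each side with about 7 N; a sideways push unloads one of them.
- glue: Bystander: white glue bottle 56 mm thick, 150 mm high; origin under its centre.
- sander: Bystander: cork-faced wooden sanding block, 60 by 110 by 38 mm high; origin under its centre.
- tin: Bystander: open steel tin, 70 mm wide, 70 mm high; origin under its centre.
- offcut: Bystander: pale wood offcut, 70 by 120 by 40 mm high; origin under its centre.
Things that resemble listed ones, but are neither listed nor needed, are in the scene too. Of the things that look like the part that bears v_seat, the smallest one is meant.

How it is judged:
By the outcome, as a careful person would: the job done as asked, in the order asked, and still so for the second after the job is handed in, while the arm keeps its last pose, push and grip.
It also fails if it takes over 72 s, if anything falls off the work surface, if the arm or the gripper's body presses on something with over 40 N, if the wrist force passes 120 N, or if a joint passes its speed limit or range.

## Working session

There is one attempt and no reset: what is moved stays moved. The work goes in short steps, Python scripts to look and compute and a tool call to move; the robot and the scene stay as the last step left them, time stands still between calls to the robot, and variables do not carry over. Pictures are saved under pics/ and viewed, at most 10 in all, crops included, and the job is handed in when it is done.

Besides the shell and the picture viewer there is one more tool, called as name(argument=value, ...) on one line, values as JSON. play_rows: Moves the arm, as the interface text tells. Its arguments: {"type":"object","properties":{"series":{"type":"array","items":{"type":"number"}},"squeeze":{"type":"number"}},"required":["series"]}

```bash
mkdir -p pics
cat > h.py <<'E'
import numpy as np,cv2
from cell import ctrl,viewer,job
from scipy.spatial.transform import Rotation as R
def Rq(q): return R.from_quat([q[1],q[2],q[3],q[0]])
def grab(n):
    o=ctrl.get_obs(); d=viewer.get_image(n)
    if n=="wrist":
        T=np.eye(4);T[:3,:3]=Rq(o["orientation"]).as_matrix();T[:3,3]=o["tool_pos"];d["pose"]=T@d["mount"]
    K=np.array([[d["fx"],0,d["cx"]],[0,d["fy"],d["cy"]],[0,0,1.]]);dc=np.array(d["dist_coeffs"],float)
    v,u=np.mgrid[0:480,0:640]
    p=cv2.undistortPoints(np.stack([u,v],-1).reshape(-1,1,2).astype(np.float64),K,dc).reshape(480,640,2)
    z=d["z_map"].astype(float)
    P=np.dstack([p[...,0]*z,p[...,1]*z,z])@d["pose"][:3,:3].T+d["pose"][:3,3]
    P[z==0]=np.nan
    d["P"]=P;d["o"]=o;return d
def save(d,f,crop=None,s=1):
    im=d["image"][...,::-1]
    if crop: im=im[crop[1]:crop[3],crop[0]:crop[2]]
    cv2.imwrite("pics/"+f,cv2.resize(im,None,fx=s,fy=s,interpolation=cv2.INTER_CUBIC))
def rel(p,q=None,o=None):
    """shift in tool axes cm to reach world p"""
    o=o or ctrl.get_obs(); return Rq(o["orientation"]).inv().apply(np.array(p)-o["tool_pos"])*100
E
python3 - <<'E'
from h import *
for n in("top","scene"):
    d=grab(n);save(d,n+"0.png");np.savez("/tmp/%s.npz"%n,P=d["P"],im=d["image"]);print(n,d["pose"].round(3).tolist())
o=d["o"];print({k:np.round(v,3).tolist() for k,v in o.items()})
print(viewer.get_image("wrist")["mount"].round(3).tolist())
E
```

```text
top [[-0.134, -0.969, 0.206, 0.378], [-0.991, 0.132, -0.026, -0.056], [-0.002, -0.207, -0.978, 1.115], [0.0, 0.0, 0.0, 1.0]]
scene [[0.792, 0.465, -0.396, 0.915], [0.611, -0.613, 0.501, -0.521], [-0.009, -0.639, -0.769, 0.77], [0.0, 0.0, 0.0, 1.0]]
{'time': 0.05, 'joint_positions': [1.303, 0.69, -0.195, 1.566, 0.157, 0.903, -0.215], 'joint_velocities': [-0.0, 0.0, 0.001, -0.003, -0.0, 0.001, 0.001], 'joint_efforts': [-0.002, -54.113, -1.273, -15.918, 0.009, 0.004, -0.0], 'tool_pos': [0.186, -0.596, 0.252], 'orientation': [-0.001, 0.989, 0.15, -0.0], 'wrist_force': [-1.542, 1.154, 0.036], 'wrist_torque': [-0.016, 0.003, 0.0], 'grasp_force': 0.0, 'finger_gap': 0.085}
[[0.001, -0.957, -0.29, 0.075], [1.0, 0.001, 0.001, 0.001], [-0.0, -0.29, 0.957, -0.12], [0.0, 0.0, 0.0, 1.0]]
```

View pics/top0.png

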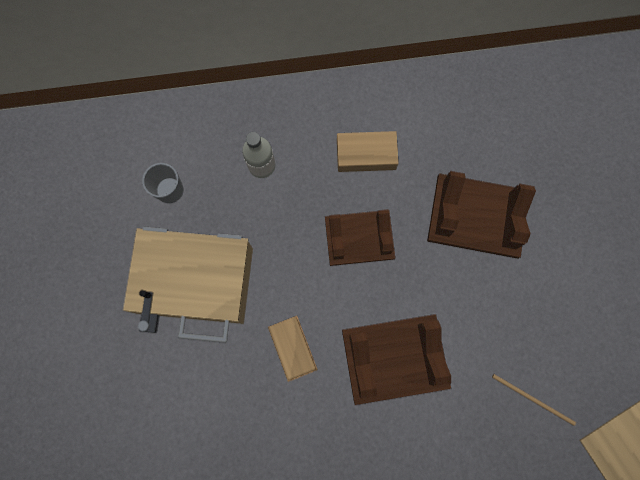

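View pics/scene0.png

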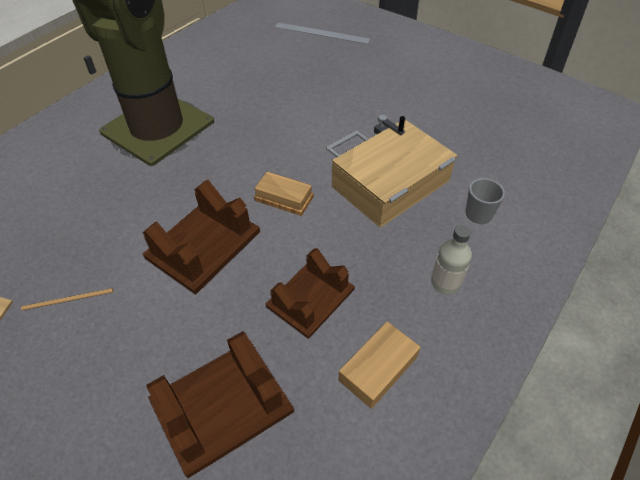

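Candidates for the V-block, in top-view pixels: (360,238) smallest, (483,215) large, (397,360) large. I choose (360,238). The case is at (187,275), with its peg at (146,294) and pivot at (143,325), so the lever lies over the lid. The handle is at (204,335). Other things in view are glue (257,155), tin (161,181), sander or offcut at (367,150) and (292,348), and an unlisted dowel and board. Next I measure and take a close crop.

Run:
```python
from h import *
t=np.load("/tmp/top.npz");P=t["P"];im=t["im"]
cv2.imwrite("pics/c0.png",cv2.hconcat([cv2.resize(im[200:280,310:410,::-1],(400,320),interpolation=2),cv2.resize(im[220:350,115:255,::-1],(345,320),interpolation=2)]))
def rect(m,name):
    q=P[m][:,:2].astype(np.float32);r=cv2.minAreaRect(q);print(name,len(q),np.round(r[0],4),np.round(r[1],4),round(r[2],2),"z",np.median(P[m][:,2]).round(4))
v,u=np.mgrid[0:480,0:640]
def box(a,b,c,d): return (u>=a)&(u<c)&(v>=b)&(v<d)
Z=P[...,2]
def comp(m,seed):
    n,l=cv2.connectedComponents(m.astype(np.uint8),connectivity=4);return l==l[seed[1],seed[0]]
rect(comp(box(115,215,255,330)&(Z>.070)&(Z<.0795),(200,275)),"lid")
rect(comp(box(310,195,410,275)&(Z>.007)&(Z<.017),(355,238)),"vbase")
rect(box(310,195,410,275)&(Z>.009),"vall")
rect(comp(box(415,165,545,265)&(Z>.007),(483,215)),"vbigA")
rect(comp(box(330,305,460,410)&(Z>.007),(397,360)),"vbigB")
for s,b,n in(((367,145),(325,120,410,180),"blk"),((290,345),(260,310,325,385),"blk2"),((155,181),(135,155,190,205),"tin"),((257,145),(235,125,280,180),"glue")):
    rect(comp(box(*b)&(Z>.02),s),n)
m=box(120,270,175,345)&(Z>.113);rect(m,"pegtop");print(np.mean(P[m],0))
m=box(120,270,175,345)&(Z>.080);
for zz in(.084,.09,.1,.11): 
    mm=box(120,270,175,345)&(abs(Z-zz)<.004);print(zz,mm.sum(),np.nanmean(P[mm],0).round(4),np.argwhere(mm).mean(0).round(0)[::-1])
m=box(172,312,240,350)&(Z>.060)&(Z<.085);q=P[m];rect(m,"handle");print(q[q[:,0]<np.percentile(q[:,0],30)].mean(0).round(4))
m=box(310,195,410,275)&(Z>.05);print("stands")
n,l=cv2.connectedComponents(m.astype(np.uint8))
for i in range(1,n):
    if (l==i).sum()>8: print((l==i).sum(),P[l==i].mean(0).round(4),P[l==i].max(0).round(4),P[l==i].min(0).round(4))
```

```text
lid 8151 [0.5567 0.1796] [0.2114 0.183 ] 77.07 z 0.0771
vbase 2129 [ 0.6049 -0.1547] [0.1301 0.1009] 88.32 z 0.0115
vall 2955 [ 0.6049 -0.1548] [0.1301 0.1008] 88.16 z 0.0132
vbigA 6775 [ 0.6175 -0.396 ] [0.1841 0.1426] 71.42 z 0.0182
vbigB 7446 [ 0.3624 -0.1876] [0.1409 0.1836] 1.69 z 0.0175
blk 2159 [ 0.7762 -0.1942] [0.1199 0.0719] 84.2 z 0.0393
blk2 1728 [0.4086 0.0041] [0.1059 0.0561] 13.92 z 0.0372
tin 838 [0.7558 0.2132] [0.0687 0.0683] 57.03 z 0.054
glue 1040 [0.7772 0.0205] [0.0498 0.0563] 7.94 z 0.0994
pegtop 44 [0.5345 0.2463] [0.0104 0.0116] 11.58 z 0.1204
[0.53414872 0.24549327 0.12011662]
0.084 359 [0.526  0.2476 0.0832] [148. 300.]
0.09 224 [0.5006 0.2528 0.0887] [146. 314.]
0.1 11 [0.5321 0.2429 0.0996] [148. 295.]
0.11 9 [0.5332 0.2427 0.1105] [146. 294.]
handle 872 [0.4645 0.1527] [0.122  0.0538] 82.21 z 0.0771
[0.4454 0.1485 0.0772]
stands
155 [ 0.6286 -0.2022  0.0585] [ 0.6431 -0.1921  0.0674] [ 0.6133 -0.2128  0.0501]
143 [ 0.6319 -0.109   0.0588] [ 0.646  -0.0985  0.0678] [ 0.618  -0.1188  0.0501]
143 [ 0.5747 -0.2006  0.0587] [ 0.5907 -0.1907  0.0676] [ 0.5629 -0.2112  0.0501]
138 [ 0.578  -0.1069  0.059 ] [ 0.5935 -0.0967  0.0688] [ 0.5661 -0.1169  0.0502]
```

View pics/c0.png

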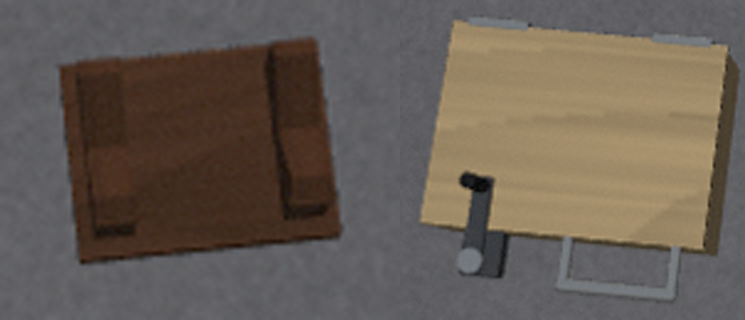

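The left crop is the smallest block (base 130×100 mm, matching the description). The right crop shows the latch lever over the lid, with its peg at crop (478,182). Next I refine the case pose.

```bash
cat > plan.py <<'E'
from h import *
t=np.load("/tmp/top.npz");P=t["P"];Z=P[...,2]
m=np.zeros((480,640),np.uint8);m[215:335,115:255]=((Z>.0715)&(Z<.0805))[215:335,115:255]
m=cv2.morphologyEx(m,cv2.MORPH_OPEN,np.ones((21,21)))>0
q=P[m][:,:2].astype(np.float32);r=cv2.minAreaRect(q);print(r)
# yaw from hinge edge: per column topmost
c=[(P[np.where(m[:,u])[0][0],u]) for u in range(140,244)];c=np.array(c)
f=np.polyfit(c[:,1],c[:,0],1);print("hinge edge yaw",-np.degrees(np.arctan(f[0])))
h=np.zeros((480,640),bool);h[330:350,180:232]=True;h&=(Z>.06)&(Z<.085)
hp=P[h]
f2=np.polyfit(hp[:,1],hp[:,0],1);print("bar yaw",-np.degrees(np.arctan(f2[0])),hp.mean(0))
E
python3 plan.py
```

```text
((0.0, 0.0), (0.0, 0.0), 0.0)Traceback (most recent call last):
  File "plan.py", line 7, in <module>
    c=[(P[np.where(m[:,u])[0][0],u]) for u in range(140,244)];c=np.array(c)
          ~~~~~~~~~~~~~~~~~~~^^^
IndexError: index 0 is out of bounds for axis 0 with size 0
```

```bash
sed -i 's/^m=cv2.morph.*/m=cv2.morphologyEx(cv2.medianBlur(m,5),cv2.MORPH_CLOSE,np.ones((5,5)));m=cv2.morphologyEx(m,cv2.MORPH_OPEN,np.ones((15,15)))>0;print(m.sum())/; s/range(140,244)/range(150,236)/' plan.py; python3 plan.py
```

```text
9235
((nan, nan), (0.0, 0.0), 0.0)
hinge edge yaw -12.45003107574726
bar yaw -10.475156901934135 [0.44725264 0.15438145 0.07701937]
```

play_rows(series=[100, 0, 0, -2, 0, 0, 0, 100, 0, -6, 0, 0, 0, 0, 100, 0, -6, 0, 0, 0, 0, 100, 0, -6, 0, 0, 0, 0, 100, 0, -6, 0, 0, 0, 0])

```text
time: 0.78
tool_pos: [0.1138, -0.3657, 0.2733]
orientation: [0.0, 0.989, 0.15, 0.0]
wrist_force: [-0.0, 0.0, 0.2]
finger_gap: 0.0853
grasp_force: 0.0
```

```bash
cat > plan2.py <<'E'
from plan import *
q=P[m];q=q[~np.isnan(q[:,0])];yw=np.radians(-12.4)
ex=np.array([np.cos(yw),np.sin(yw)]);ey=np.array([-ex[1],ex[0]])
a=q[:,:2]@ex;b=q[:,:2]@ey
print("x ext",np.percentile(a,[.3,99.7]),"y ext",np.percentile(b,[.3,99.7]))
ym=np.mean(np.percentile(b,[.3,99.7]));hx=(np.percentile(a,99.7))
xm=np.mean(np.percentile(a,[.3,99.7]))
print("hinge est from lid centre",xm+.077,"bar a,b",hp[:,:2].mean(0)@ex,hp[:,:2].mean(0)@ey)
peg=np.array([.534,.2455]);print("ym",ym,"peg",peg@ex,peg@ey)
E
python3 plan2.py
```

```text
9235
((nan, nan), (0.0, 0.0), 0.0)
hinge edge yaw -12.45003107574726
bar yaw -10.475156901934135 [0.44725264 0.15438145 0.07701937]
x ext [0.4378744  0.59405883] y ext [0.19045647 0.39821063]
hinge est from lid centre 0.592966618071357 bar a,b 0.40366810164617567 0.24682102472464507
ym 0.29433355083984447 peg 0.46882547381093165 0.35444170903824995
```

play_rows(series=[100, 5.1, -1.65, 0, 0, 0, 0, 100, 5.1, -1.65, 0, 0, 0, 0, 100, 5.1, -1.65, 0, 0, 0, 0, 100, 5.1, -1.65, 0, 0, 0, 0, 100, 5.1, -1.65, 0, 0, 0, 0])

```text
time: 1.4
tool_pos: [0.3347, -0.212, 0.2734]
orientation: [0.0, 0.989, 0.15, 0.0]
wrist_force: [0.6, -1.2, 0.8]
finger_gap: 0.0854
grasp_force: 0.0
```

play_rows(series=[100, 5.1, -1.65, 0, 0, 0, 0, 100, 5.1, -1.65, 0, 0, 0, 0, 60, 0, -5.5, 0, 0, 0, -0.18, 60, 0, 0, 0, 0, 0, -0.18, 60, 0, 0, 0, 0, 0, -0.18])

```text
time: 2.02
tool_pos: [0.4045, -0.0978, 0.2733]
orientation: [-0.0, 0.911, 0.412, -0.0]
wrist_force: [0.6, 0.7, 0.7]
finger_gap: 0.0511
grasp_force: 0.0
```

play_rows(series=[60, 0, 0, 0, 0, 0, -0.18, 60, 0, 0, 0, 0, 0, -0.18, 60, 0, 0, 0, 0, 0, -0.153, 60, 0, 0, 0, 0, 0, 0])

```text
time: 2.52
tool_pos: [0.4045, -0.0988, 0.2732]
orientation: [-0.0, 0.78, 0.626, 0.0]
wrist_force: [0.0, 0.5, 0.1]
finger_gap: 0.0507
grasp_force: 0.0
```

Run:
```python
from h import *
o=ctrl.get_obs();print(o["tool_pos"],o["joint_positions"])
M=Rq(o["orientation"]).as_matrix();print(M.round(3),np.degrees(np.arctan2(M[1,1],M[0,1])))
print(rel([.534,.2455,.19]))
```

```text
[ 0.40449656 -0.09881181  0.27317781] [ 0.49900166  0.42842983 -0.53127831  2.1199904   0.34267257  0.67574041
 -0.48122223]
[[ 0.216  0.976 -0.   ]
 [ 0.976 -0.216  0.   ]
 [ 0.    -0.    -1.   ]] -12.479754700900084
[36.41392708  5.20638683  8.32601502]
```

play_rows(series=[50, 5.2, 0.75, 0, 0, 0, 0, 50, 5.2, 0.75, 0, 0, 0, 0, 50, 5.2, 0.75, 0, 0, 0, 0, 50, 5.2, 0.75, 1, 0, 0, 0, 50, 5.2, 0.75, 2, 0, 0, 0])

```text
time: 3.15
tool_pos: [0.4981, 0.149, 0.2434]
orientation: [0.001, 0.78, 0.625, 0.001]
wrist_force: [1.5, 0.4, 0.3]
finger_gap: 0.0428
grasp_force: 0.0
```

play_rows(series=[50, 5.2, 0.7, 2, 0, 0, 0, 50, 5.2, 0.75, 2, 0, 0, 0, 50, 0, 0, 1, 0, 0, 0, 50, 0, 0, 0, 0, 0, 0])

```text
time: 3.65
tool_pos: [0.5326, 0.2445, 0.1921]
orientation: [0.0, 0.78, 0.626, -0.002]
wrist_force: [0.3, -1.0, -0.4]
finger_gap: 0.0428
grasp_force: 0.0
```

Run:
```python
from h import *
d=grab("wrist");save(d,"w1.png");P=d["P"];np.savez("/tmp/w1.npz",P=P)
Z=P[...,2];print(d["o"]["tool_pos"])
m=(Z>.1)&(Z<.128)&(np.hypot(P[...,0]-.534,P[...,1]-.2455)<.03);q=P[m];print(m.sum(),q.mean(0),q.min(0),q.max(0))
t=q[q[:,2]>.118];print("top",len(t),cv2.minEnclosingCircle(t[:,:2].astype(np.float32)),t[:,2].mean())
m=(Z>.066)&(Z<.082)&(abs(P[...,0]-.445)<.035)&(abs(P[...,1]-.154)<.06);print("bar",m.sum(),P[m].mean(0))
```

```text
[0.53257105 0.24447115 0.19213644]
667 [0.53635288 0.24827301 0.11682838] [0.53004388 0.24078733 0.100075  ] [0.54177258 0.25247297 0.1229184 ]
top 436 ((0.5356886386871338, 0.2457004189491272), 0.005930236540734768) 0.12083044463294197
bar 490 [0.46948676 0.11914785 0.07583607]
```

View pics/w1.png

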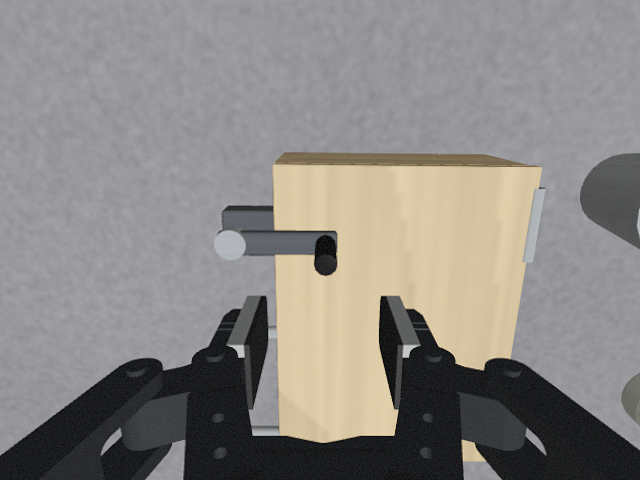

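play_rows(series=[50, 0.2, 0.3, 4, 0, 0, 0, 50, 0, 0, 3.7, 0, 0, 0, 0, 0, 0, 0, 0, 0, 0, 0, 0, 0, 0, 0, 0, 0, 0, 0, 0, 0, 0, 0, 0], squeeze=25)

```text
time: 4.32
tool_pos: [0.5343, 0.2465, 0.1171]
orientation: [-0.001, 0.779, 0.627, -0.002]
wrist_force: [-4.8, 0.3, -5.9]
finger_gap: 0.0112
grasp_force: 24.6
```

play_rows(series=[0, 0, 0, 0, 0, 0, 0, 0, 0, 0, 0, 0, 0, 0, 0, 0.7, -0.05, 0, 0, 0, 0, 0, 0.77, -0.15, 0, 0, 0, 0])

```text
time: 4.82
tool_pos: [0.5357, 0.2593, 0.1171]
orientation: [0.0, 0.779, 0.626, -0.003]
wrist_force: [-5.0, -4.3, -4.5]
finger_gap: 0.011
grasp_force: 24.7
```

play_rows(series=[0, 0.65, -0.28, -0.2, 0, 0, 0, 0, 0.66, -0.28, 0, 0, 0, 0, 0, 0.58, -0.45, 0, 0, 0, 0, 0, 0.58, -0.45, 0, 0, 0, 0, 0, 0.44, -0.6, 0, 0, 0, 0])

```text
time: 5.45
tool_pos: [0.5252, 0.2955, 0.1181]
orientation: [0.0, 0.779, 0.627, 0.001]
wrist_force: [3.8, -1.0, -20.3]
finger_gap: 0.0109
grasp_force: 24.2
```

play_rows(series=[0, 0.44, -0.6, 0, 0, 0, 0, 0, 0.26, -0.67, 0, 0, 0, 0, 0, 0.26, -0.67, 0, 0, 0, 0, 0, 0.08, -0.73, 0, 0, 0, 0, 0, 0.08, -0.73, 0, 0, 0, 0])

```text
time: 6.08
tool_pos: [0.4946, 0.3166, 0.1196]
orientation: [-0.001, 0.779, 0.627, 0.004]
wrist_force: [3.3, 2.6, -14.2]
finger_gap: 0.011
grasp_force: 24.6
```

Run:
```python
from h import *
o=ctrl.get_obs();p=o["tool_pos"];ex=np.array([.9767,-.2147]);ey=np.array([.2147,.9767])
print(p,o["wrist_force"],p[:2]@ex-.415,p[:2]@ey-.354)
```

```text
[0.49455698 0.3165842  0.11959805] [  3.29349487   2.62347034 -14.2444812 ] 6.317507040171089e-05 0.061389176898694886
```

play_rows(series=[45, 0, 0, 0, 0, 0, 0, 45, 0, 0, 0, 0, 0, 0, 45, 0, 0, -4, 0, 0, 0, 60, -2, -0.3, -3, 0, 0, 0, 60, -5, -0.3, 0, 0, 0, 0])

```text
time: 6.7
tool_pos: [0.4745, 0.2496, 0.192]
orientation: [-0.001, 0.778, 0.628, 0.005]
wrist_force: [0.0, -1.7, 0.1]
finger_gap: 0.0512
grasp_force: 0.0
```

play_rows(series=[60, -5, -0.3, 0, 0, 0, 0, 60, -5, -0.3, 0, 0, 0, 0, 60, -2.6, 0, 0, 0, 0, 0, 60, 0, 0, 0, 0, 0, 0])

```text
time: 7.2
tool_pos: [0.4398, 0.122, 0.1892]
orientation: [0.001, 0.78, 0.625, 0.0]
wrist_force: [0.4, 1.0, 0.0]
finger_gap: 0.0511
grasp_force: 0.0
```

Run:
```python
from h import *
d=grab("wrist");save(d,"w2.png");P=d["P"]
Z=P[...,2];print(d["o"]["tool_pos"],d["o"]["wrist_force"])
ex=np.array([.9767,-.2147]);ey=np.array([.2147,.9767]);A=P[...,:2]@ex;B=P[...,:2]@ey
m=(Z>.066)&(Z<.085)&(abs(A-.403)<.014)&(abs(B-.249)<.045);print("bar",m.sum(),A[m].mean(),A[m].min(),A[m].max(),B[m].min(),B[m].max(),Z[m].max(),np.polyfit(B[m],A[m],1))
m=(Z>.1)&(Z<.128)&(abs(A-.415)<.04)&(B>.38);print("peg",m.sum(),A[m].mean()-.415,B[m].mean()-.354)
```

```text
[0.43979721 0.12204193 0.18921498] [0.35793453 1.04549358 0.03846605]
bar 2924 0.4048028225162377 0.39851082942616295 0.4169418894928206 0.20718233996221733 0.29399746670215626 0.07978451092103986 [0.00868383 0.40260266]
peg 0 nan nan<stdin>:6: RuntimeWarning: Mean of empty slice.
  ret = ret.dtype.type(ret / rcount)
```

View pics/w2.png

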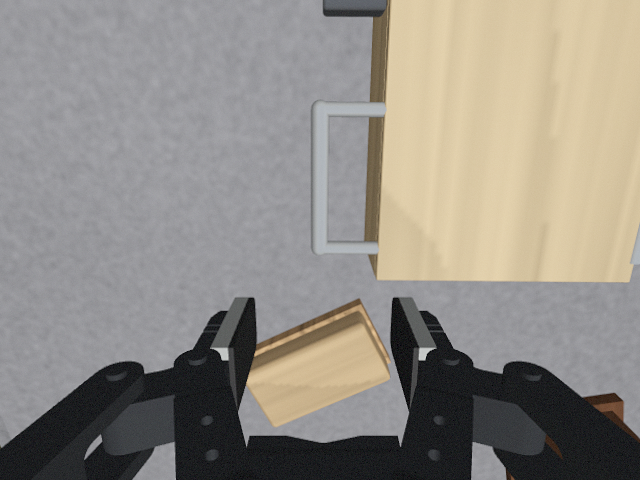

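play_rows(series=[28, 3.7, 0.05, 0, 0, 0, 0, 28, 0, 0, 4, 0, 0, 0, 28, 0, 0, 5, 0, 0, 0, 28, 0, 0, 1.9, 0, 0, 0, 28, 0, 0, 0, 0, 0, 0])

```text
time: 7.88
tool_pos: [0.4479, 0.1622, 0.0783]
orientation: [-0.0, 0.778, 0.628, -0.0]
wrist_force: [-1.7, -0.6, 0.5]
finger_gap: 0.0238
grasp_force: 0.0
```

play_rows(series=[0, 0, 0, 0, 0, 0, 0, 0, 0, 0, 0, 0, 0, 0, 0, 0, 0, 0, 0, 0, 0, 0, 0, 0, 0, 0, 0, 0], squeeze=40)

```text
time: 8.38
tool_pos: [0.4468, 0.1621, 0.0802]
orientation: [-0.001, 0.779, 0.627, 0.001]
wrist_force: [-4.5, 2.7, -2.4]
finger_gap: 0.0081
grasp_force: 38.9
```

play_rows(series=[0, 0, 0.02, -0.9, 0, 0, 0, 0, 0, 0.07, -0.99, 0, 0, 0, 0, 0, 0, 0, 0, 0, 0])

```text
time: 8.75
tool_pos: [0.4478, 0.1618, 0.1]
orientation: [-0.001, 0.779, 0.627, 0.001]
wrist_force: [-5.6, 3.5, 1.1]
finger_gap: 0.0081
grasp_force: 39.4
```

Run:
```python
from h import *
d=grab("wrist");P=d["P"];Z=P[...,2]
ex=np.array([.9767,-.2147]);ey=np.array([.2147,.9767]);A=P[...,:2]@ex;B=P[...,:2]@ey
for a in(.45,.48,.52,.56):
    m=(Z>.06)&(Z<.12)&(abs(A-a)<.006)&(abs(B-.32)<.04);print(a,m.sum(),np.median(Z[m]))
print(ctrl.get_obs()["wrist_force"])
```

```text
0.45 10278 0.09222675493341065
0.48 9784 0.08910955119491208
0.52 0 nan
0.56 0 nan
[-5.48507967  4.28647733  1.24876837]
  return _methods._mean(a, axis=axis, dtype=dtype,
  ret = ret.dtype.type(ret / rcount)
```

The lid is rising by 0.1 rad, so I continue the arc.

play_rows(series=[0, 0, 0.28, -1.87, 0, 0, 0, 0, 0, 0.47, -1.83, 0, 0, 0, 0, 0, 0.65, -1.77, 0, 0, 0, 0, 0, 0.82, -1.7, 0, 0, 0, 0, 0, 0.99, -1.61, 0, 0, 0])

```text
time: 9.43
tool_pos: [0.4782, 0.1548, 0.1879]
orientation: [-0.002, 0.779, 0.627, -0.0]
wrist_force: [-4.0, 3.3, -2.5]
finger_gap: 0.0084
grasp_force: 38.8
```

play_rows(series=[0, 0, 1.14, -1.5, 0, 0, 0, 0, 0, 1.29, -1.38, 0, 0, 0, 0, 0, 1.42, -1.25, 0, 0, 0, 0, 0, 1.54, -1.1, 0, 0, 0])

```text
time: 9.93
tool_pos: [0.5283, 0.1432, 0.2407]
orientation: [-0.003, 0.778, 0.628, -0.002]
wrist_force: [-10.2, 1.9, 8.4]
finger_gap: 0.0084
grasp_force: 39.2
```

play_rows(series=[0, 0, 1.64, -0.94, 0, 0, 0, 0, 0, 1.72, -0.77, 0, 0, 0, 0, 0, 1.79, -0.6, 0, 0, 0, 0, 0, 1.84, -0.41, 0, 0, 0])

```text
time: 10.42
tool_pos: [0.6001, 0.1267, 0.2688]
orientation: [-0.0, 0.779, 0.627, -0.0]
wrist_force: [-4.9, -0.2, 7.4]
finger_gap: 0.0084
grasp_force: 40.8
```

play_rows(series=[0, 0, 1.88, -0.23, 0, 0, 0, 0, 0, 1.89, -0.04, 0, 0, 0, 0, 0, 0.8, 0.02, 0, 0, 0, 0, 0, 0, 0, 0, 0, 0])

```text
time: 10.92
tool_pos: [0.647, 0.1158, 0.2699]
orientation: [0.001, 0.78, 0.626, 0.001]
wrist_force: [1.1, -2.2, 4.2]
finger_gap: 0.0084
grasp_force: 41.1
```

play_rows(series=[30, 0, 0, 0, 0, 0, 0, 30, 0, 0, 0, 0, 0, 0, 30, 0, 0, -3.5, 0, 0, 0, 30, 0, 0, -3, 0, 0, 0, 70, 1.4, -4, 0, 0, 0, 0])

```text
time: 11.55
tool_pos: [0.6126, 0.1377, 0.3351]
orientation: [0.002, 0.781, 0.625, 0.003]
wrist_force: [-0.8, -0.0, 0.3]
finger_gap: 0.0423
grasp_force: 0.0
```

play_rows(series=[70, 1.4, -5.3, 0, 0, 0, 0, 70, 1.4, 0, 3, 0, 0, 0, 70, 0, 0, 5, 0, 0, 0, 70, 0, 0, 0, 0, 0, 0])

```text
time: 12.05
tool_pos: [0.5614, 0.1764, 0.25]
orientation: [-0.001, 0.779, 0.627, -0.004]
wrist_force: [0.3, -0.2, 0.9]
finger_gap: 0.0599
grasp_force: 0.0
```

Run:
```python
from h import *
d=grab("wrist");P=d["P"]
Z=P[...,2];o=d["o"];print(o["tool_pos"],o["wrist_force"],o["finger_gap"])
ex=np.array([.9767,-.2147]);ey=np.array([.2147,.9767]);A=P[...,:2]@ex;B=P[...,:2]@ey
p=o["tool_pos"][:2];print("tcp",p@ex,p@ey)
m=(Z>.049)&(Z<.06)&(abs(A-.514)<.03)&(abs(B-.294)<.09)
print(m.sum(),A[m].mean(),B[m].min(),B[m].max())
f=np.polyfit(B[m],A[m],1);print("roller slope",f)
m=(Z>.052)&(Z<.06)&(abs(A-.514)<.03)&(abs(B-.294)<.09);print("ridge",A[m].mean(),np.percentile(B[m],[1,99]))
e=d["image"];t=grab("top");m=np.hstack([cv2.resize(e,(400,300)),cv2.resize(t["image"][190:370,100:340],(400,300))]);cv2.imwrite("pics/m3.png",m[...,::-1])
Pt=t["P"];Zt=Pt[...,2];At=Pt[...,:2]@ex;Bt=Pt[...,:2]@ey
k=(Zt>.1)&(Zt<.128)&(abs(At-.42)<.03)&(Bt>.35);print("peg",k.sum(),At[k].mean()-.415,Bt[k].mean()-.354)
k=(Zt>.12)&(Zt<.25)&(At>.56)&(abs(Bt-.34)<.04);print("lid pts",k.sum(),[(z,np.median(At[k&(abs(Zt-z)<.01)])) for z in(.13,.17,.21,.24)])
```

```text
[0.56142475 0.17638359 0.24997915] [ 0.32225819 -0.2254438   0.89108667] 0.05986154980441602
tcp 0.5104739960036778 0.2928117493714102
6084 0.514066518161432 0.21637763101361326 0.366713476119936
roller slope [0.01162349 0.51061563]
ridge 0.5140585015950659 [0.21853772 0.36534435]
peg 0 nan nan
lid pts 296 [(0.13, np.float64(0.5927864218535782)), (0.17, np.float64(0.5964489381750023)), (0.21, np.float64(0.5996105062120607)), (0.24, np.float64(0.6014727672382593))]<stdin>:12: RuntimeWarning: Mean of empty slice.
  ret = ret.dtype.type(ret / rcount)
```

View pics/m3.png

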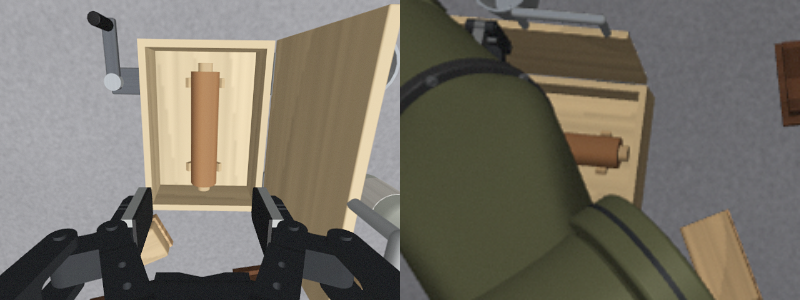

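play_rows(series=[70, -0.1, 0.35, 5, 0, 0, 0, 70, 0, 0, 5, 0, 0, 0, 70, 0, 0, 5, 0, 0, 0, 70, 0, 0, 4, 0, 0, 0, 70, 0, 0, 1.9, 0, 0, 0])

```text
time: 12.78
tool_pos: [0.5682, 0.1761, 0.0438]
orientation: [0.0, 0.779, 0.627, 0.001]
wrist_force: [-0.4, 0.5, -0.6]
finger_gap: 0.0598
grasp_force: 0.0
```

play_rows(series=[70, 0, 0, 0, 0, 0, 0, 0, 0, 0, 0, 0, 0, 0, 0, 0, 0, 0, 0, 0, 0, 0, 0, 0, 0, 0, 0, 0, 0, 0, 0, 0, 0, 0, 0], squeeze=60)

```text
time: 13.4
tool_pos: [0.5635, 0.1777, 0.0461]
orientation: [-0.002, 0.779, 0.627, -0.002]
wrist_force: [-10.1, 1.9, 8.8]
finger_gap: 0.0338
grasp_force: 58.8
```

play_rows(series=[0, 0, 0, -2, 0, 0, 0, 0, 0, 0, -4, 0, 0, 0, 0, 0, 0, -5, 0, 0, 0, 0, 0, 0, -5, 0, 0, 0, 0, 0, 0, 0, 0, 0, 0])

```text
time: 14.02
tool_pos: [0.5707, 0.1772, 0.2105]
orientation: [0.002, 0.78, 0.626, 0.006]
wrist_force: [0.5, 0.4, -2.2]
finger_gap: 0.0341
grasp_force: 60.2
```

```bash
cat > rol.py <<'E'
from h import *
o=ctrl.get_obs();print(o["tool_pos"],o["wrist_force"],o["joint_positions"])
d=grab("wrist");P=d["P"];o=d["o"]
T=Rq(o["orientation"]).inv().apply((P-o["tool_pos"]).reshape(-1,3)).reshape(480,640,3)
X,Y,Zt=T[...,0],T[...,1],T[...,2]
hsv=cv2.cvtColor(d["image"],cv2.COLOR_RGB2HSV)
m=(abs(Y)<.025)&(Zt>-.03)&(Zt<.025)&(X>.015)&(X<.1)
print(m.sum(),"x max",X[m].max(),"ymean",Y[m].mean(),"ztop",np.percentile(Zt[m],2))
for x in(.03,.045,.06,.07,.078,.083): 
    k=m&(abs(X-x)<.003);print(x,k.sum(),Y[k].mean().round(4),np.percentile(Zt[k],5).round(4))
save(d,"r%d.png"%int(o["time"]*100));M=Rq(o["orientation"]).as_matrix();print("yaw of tool y",np.degrees(np.arctan2(M[1,1],M[0,1])))
E
python3 rol.py
```

```text
[0.57074347 0.17724102 0.21047316] [ 0.52059039  0.42106097 -2.24762324] [-0.10615815  0.73246896 -0.47919647  1.69847471  0.44301801  0.80696785
 -1.00488703]
23496 x max 0.08201634643621473 ymean 0.0020453777075667146 ztop -0.009395553370800612
0.03 1998 0.002 -0.0091
0.045 2214 0.0021 -0.0091
0.06 2498 0.0022 -0.0091
0.07 2607 0.002 -0.0091
0.078 1359 0.0025 -0.0003
0.083 444 0.0023 -0.0004
yaw of tool y -12.439126540976122
```

play_rows(series=[0, -5.5, -1.5, 0, 0, 0, 0, 0, -5.5, 0, 0, 0, 0, 0, 0, -5.5, 0, 0, 0, 0, 0, 0, -5.5, 3.5, 0, 0, 0, 0, 0, -5, 4.3, 0, 0, 0, 0])

```text
time: 14.7
tool_pos: [0.5675, -0.0983, 0.2037]
orientation: [-0.0, 0.779, 0.627, -0.001]
wrist_force: [1.3, 0.8, -1.6]
finger_gap: 0.0343
grasp_force: 60.2
```

play_rows(series=[0, 0, 0, 0, 0, 0, -0.184, 0, 0, 0, 0, 0, 0, 0, 0, 0, 0, 0, 0, 0, 0])

```text
time: 15.08
tool_pos: [0.5677, -0.0948, 0.2038]
orientation: [-0.001, 0.719, 0.695, -0.0]
wrist_force: [-1.3, 0.7, -0.2]
finger_gap: 0.0345
grasp_force: 60.3
```

```bash
python3 rol.py
python3 - <<'E'
from h import *
print(rel([.6046,-.152,.13]))
t=grab("top");P=t["P"];v=P[195:275,310:410];k=(v[...,2]>.007)&(v[...,2]<.017);print(k.sum())
w=grab("wrist");P=w["P"];Z=P[...,2]
c=np.array([.605,-.155])
# stands tops from wrist
m=(Z>.064)&(Z<.07)&(abs(P[...,0]-.605)<.06)&(abs(P[...,1]+.155)<.07)
print("rims",m.sum());q=P[m]
for s in(q[:,0]<.605,q[:,0]>.605): print(q[s].mean(0).round(4),q[s].min(0).round(4),q[s].max(0).round(4)) if s.any() else 0
E
```

```text
[ 0.56771518 -0.09480657  0.20380019] [-1.31169563  0.74627717 -0.23322982] [ 0.41322641  0.73739728 -0.56971762  1.75611783  0.52583024  0.80596219
 -0.44501036]
23437 x max 0.08170724721526113 ymean 0.0020118016011179394 ztop -0.009451133055200461
0.03 2010 0.0018 -0.0092
0.045 2247 0.002 -0.0093
0.06 2499 0.0022 -0.0091
0.07 2552 0.002 -0.0091
0.078 1364 0.0024 -0.0004
0.083 397 0.0021 -0.0005
yaw of tool y -1.8929497414139345
[-5.6132664   3.86236372  7.38970479]
108
rims 109
[ 0.6369 -0.109   0.0648] [ 0.635  -0.1189  0.064 ] [ 0.6389 -0.0989  0.0663]
```

play_rows(series=[0, -3, 2, 0, 0, 0, 0, 0, -2.6, 1.86, 0, 0, 0, 0, 0, 0, 0, 4, 0, 0, 0, 0, 0, 0, 4, 0, 0, 0, 0, 0, 0, 3.4, 0, 0, 0])

```text
time: 15.85
tool_pos: [0.6047, -0.1525, 0.0887]
orientation: [-0.0, 0.718, 0.696, -0.0]
wrist_force: [-0.3, 0.1, -0.8]
finger_gap: 0.0343
grasp_force: 60.3
```

play_rows(series=[0, 0, 0, 0, 0, 0, 0, 0, 0, 0, 0.5, 0, 0, 0, 0, 0, 0, 0.5, 0, 0, 0, 0, 0, 0, 0, 0, 0, 0])

```text
time: 16.35
tool_pos: [0.6053, -0.1531, 0.0806]
orientation: [0.0, 0.718, 0.696, 0.0]
wrist_force: [0.0, -0.2, -1.2]
finger_gap: 0.034
grasp_force: 60.3
```

```bash
python3 rol.py; python3 -c "
from h import *
print(rel([.6046,-.152,.071]))"
```

```text
[ 0.60533317 -0.15309713  0.08058679] [ 0.04363638 -0.15451824 -1.23807703] [ 0.43150215  0.95554125 -0.47579136  1.67675661  0.64605984  0.67083998
 -0.42273023]
24982 x max 0.0817345973133599 ymean 0.001411106862227181 ztop -0.009384382071540213
0.03 2004 0.0018 -0.0091
0.045 2674 0.0005 -0.0091
0.06 2513 0.0022 -0.0092
0.07 2545 0.002 -0.009
0.078 1377 0.0023 -0.0004
0.083 401 0.0021 -0.0005
yaw of tool y -1.8354029119750859
[ 0.11252652 -0.08088614  0.96567576]
```

play_rows(series=[0, 0.1, -0.05, 0.3, 0, 0, 0, 0, 0, 0, 0.3, 0, 0, 0, 0, 0, 0, 0.2, 0, 0, 0, 0, 0, 0, 0, 0, 0, 0])

```text
time: 16.9
tool_pos: [0.6044, -0.152, 0.0717]
orientation: [-0.0, 0.718, 0.696, -0.0]
wrist_force: [-0.6, -0.0, -1.4]
finger_gap: 0.0341
grasp_force: 60.3
```

play_rows(series=[0, 0, 0, 0.15, 0, 0, 0, 0, 0, 0, 0, 0, 0, 0, 0, 0, 0, 0, 0, 0, 0])

```text
time: 17.27
tool_pos: [0.6047, -0.1521, 0.0707]
orientation: [0.0, 0.718, 0.696, 0.0]
wrist_force: [-1.9, -0.2, 1.8]
finger_gap: 0.034
grasp_force: 60.7
```

play_rows(series=[0, 0, -0.05, 0.1, 0, 0, 0, 0, 0, 0, 0, 0, 0, 0, 0, 0, 0, 0, 0, 0, 0])

```text
time: 17.65
tool_pos: [0.6047, -0.1521, 0.0706]
orientation: [0.001, 0.718, 0.696, 0.0]
wrist_force: [-1.8, -0.2, 7.4]
finger_gap: 0.0341
grasp_force: 61.3
```

play_rows(series=[0, 0, -0.06, 0.04, 0, 0, 0, 0, 0, 0, 0, 0, 0, 0, 0, 0, 0, 0, 0, 0, 0])

```text
time: 18.02
tool_pos: [0.6047, -0.1521, 0.0706]
orientation: [0.001, 0.718, 0.696, 0.001]
wrist_force: [-1.7, -0.7, 8.7]
finger_gap: 0.0341
grasp_force: 61.3
```

Run:
```python
from h import *
for i in range(3):
    w=grab("wrist");o=w["o"];print(o["time"],o["tool_pos"],o["wrist_force"],o["wrist_torque"],o["grasp_force"])
s=grab("scene");save(s,"s9.png",(230,190,390,350),3.5)
P=w["P"];Z=P[...,2]
m=(Z>.064)&(Z<.09)&(abs(P[...,0]-.605)<.03)&(P[...,1]>-.10)&(P[...,1]<-.05);q=P[m]
print("roller top",np.percentile(q[:,2],[50,99]), "y end",q[:,1].max())
```

```text
18.025 [ 0.60465313 -0.15206741  0.07058339] [-1.70544919 -0.67654575  8.72077847] [0.08360985 0.21735573 0.08799924] 61.315730810165405
18.075 [ 0.60464468 -0.15205919  0.07057458] [-1.27213453 -0.45777469  9.12073291] [0.02156987 0.18952604 0.03964732] 61.315741539001465
18.125 [ 0.60465432 -0.15205973  0.07056355] [-1.66833915 -0.93954058  9.85682306] [0.02474604 0.20915222 0.10434993] 61.31495118141174
roller top [0.07657699 0.08069748] y end -0.0702524377212254
```

View pics/s9.png

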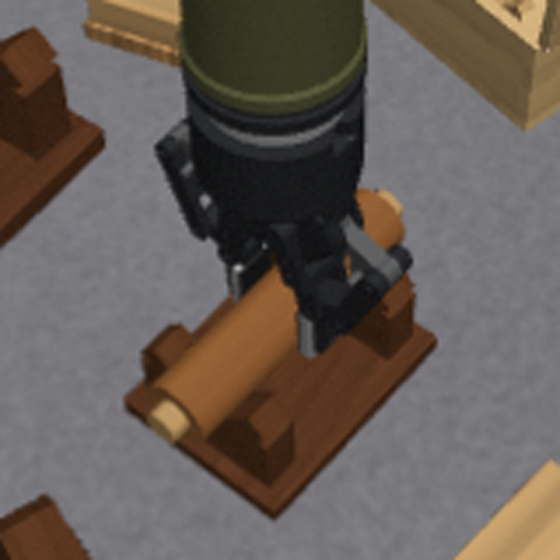

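The roller sits in the V on both stands and is centred: its tenon end measures y = -0.070 and its top 0.080 m, as expected. I let it settle and check the force once more.

play_rows(series=[0, 0, -0.04, 0, 0, 0, 0, 0, 0, 0, 0, 0, 0, 0, 0, 0, 0, 0, 0, 0, 0, 0, 0, 0, 0, 0, 0, 0, 0, 0, 0, 0, 0, 0, 0])

```text
time: 18.85
tool_pos: [0.6046, -0.1521, 0.0706]
orientation: [0.001, 0.718, 0.696, 0.001]
wrist_force: [-0.4, -0.7, 7.6]
finger_gap: 0.0342
grasp_force: 61.3
```

play_rows(series=[0, 0, 0, 0.03, 0, 0, 0, 0, 0, 0, 0, 0, 0, 0, 0, 0, 0, 0, 0, 0, 0, 0, 0, 0, 0, 0, 0, 0, 0, 0, 0, 0, 0, 0, 0])

```text
time: 19.48
tool_pos: [0.6046, -0.1521, 0.0706]
orientation: [0.002, 0.718, 0.696, 0.001]
wrist_force: [-1.8, -0.9, 9.4]
finger_gap: 0.0343
grasp_force: 61.3
```

Run:
```python
from h import *
F=[]
for i in range(12): viewer.get_image("top");F.append(ctrl.get_obs()["wrist_force"])
print(np.mean(F,0),np.std(F,0),np.round(np.array(F)[:,2],1))
```

```text
[-0.94756581 -0.4574072  10.24103794] [0.45797355 0.62404606 0.58082971] [10.2 10.9  9.8 10.2 11.2 10.3 10.9  9.4 10.7 10.3  9.7  9.4]
```

Steady at 10.2 N with under 1 N sideways, so I hand in.

```bash
python3 -c "
from cell import job
print(job.hand_in())"
```

```text
the job is handed in; nothing more can be done
None
```

The job is handed in after about 20 s of the 72 s: latch swung clear, lid about upright (roughly 1.65 rad), and the roller centred and seated in the smallest V-block, still gripped and pressed down with about 10 N; no verdict was returned.

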